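# Angle the board carrier past the column into the staging bay

### The job

Put the long board carrier away in the staging bay behind the upright steel column (left and right as the robot sees them): push its left end in behind the column first, then push its right end in, until the carrier lies flat along the bay's back fence between the two end stops. Only push it along the bench with the fingertips, gently; the boards just sit in their pockets, so never grip, lift or tip the carrier. Leave the bottle, the reel and the screwdriver where they are.

Things in the scene. Friction and masses are not known exactly. Their poses are not given: they have to be found in the camera images.
- carrier: Board carrier: loose straight aluminium bar 280 mm long, 44 wide, 26 high, 0.35 to 0.7 kg, five small circuit boards sunk in its top. It lies flat and slides on the bench; sides and end faces are plain and vertical. Origin: centre of its underside. y axis along it to its left end, x across it towards the bay. It starts in front of the bay and to the right, its left end short of the column.
- carrier_left (a point): Middle of the carrier's left end face (the end that goes in behind the column), at the lower edge: 140 mm from the carrier's origin along its +y.
- carrier_right (a point): Middle of the carrier's right end face at the lower edge: 140 mm from the carrier's origin along its -y.
- bay: Fixed bay, open to the robot: back fence 334 mm long, 20 high; at each end a stop 12 mm thick, 20 high, running 42 mm out from the fence. Origin: middle of the fence's front face at bench level. y along the fence to the left, x through the fence away from the robot. Stops' inner faces at y = +155 and -155 mm. A carrier fully home has its origin at x = -22 mm, y = 0 (15 mm to spare each end).
- column: Fixed upright steel column, 32 mm diameter, 150 tall; a grey collar of 48 mm diameter from 92 to 112 mm height, with a thumb screw reaching 44 mm to the left. Origin: its axis at bench level, axes as the bay's. It stands before the bay's left part, axis 78 mm in front of the fence: 62 mm are free between column and fence, and the opening to the right of it is shorter than the carrier.
- bottle: Bystander: white dispenser bottle standing at the left, 54 mm diameter, 124 mm tall. Origin: centre of its underside.
- reel: Bystander: solder reel standing on its flange, 60 mm diameter, 40 mm high, beyond the bay's left end. Origin: centre of its underside.
- driver: Bystander: screwdriver with blue handle lying on the bench at the far right, 160 mm long, along x. Origin: underside of its middle.
There are look-alikes about, which are no part of the job. Leave any green, pink or red look-alike of the column alone.

How it is judged:
On the way:
1. the carrier's left end is in behind the column while its right end is still outside the bay (x of carrier_left in the frame of column above 0.016 m and y of carrier_left in the frame of column above 0 m and x of carrier_right in the frame of bay below -0.045 m), for 0.1 s.
At the end, for the whole second after the job is handed in: The carrier lies flat on the bench and at rest in the bay, between the two end stops, both its ends within 7 mm of touching the back fence (x of each of carrier_left, carrier_right in the frame of bay above -0.029 m and x of carrier in the frame of bay below -0.018 m and y of carrier in the frame of bay between -0.018 and 0.018 m and height (world z) of carrier below 0.004 m and angle between carrier's own z axis and vertical below 0.03 rad and linear speed of carrier below 0.01 m/s).
It fails at once if the carrier is lifted or tipped (an end more than 10 mm off the bench) (height (world z) of any of carrier_left, carrier_right above 0.01 m or angle between carrier's own z axis and vertical above 0.12 rad).
It fails at once if the carrier is gripped (fingers down on both sides of it and pressing on it) (x of the grasp point in the frame of carrier between -0.018 and 0.018 m and y of the grasp point in the frame of carrier between -0.135 and 0.135 m and height (world z) of the grasp point below 0.036 m and contact force between the fingers and carrier above 6 N).
It fails at once if the carrier is rammed (more than 60 N between fingers and carrier) (contact force between the fingers and carrier above 60 N).
It fails at once if a bystander is moved by more than 25 mm (distance of any of bottle, reel, driver from where it was at the start of the episode above 0.025 m).
It also fails if it takes over 54 s, if anything falls off the work surface, if the arm or the gripper's body presses on something with over 40 N, if the wrist force passes 120 N, or if a joint passes its speed limit or range.

### The arm

A 7-joint arm with a two-finger parallel gripper is mounted at the origin on the work surface. World frame = base frame: x ahead of the robot, y to its left, z up, the work surface at z = 0. Lengths are in m, angles in rad, forces in N, time in s.
With the tool pointing down it reaches from about 0.4 to 0.9 m from the base axis. Payload 5.5 kg.
Tool frame: the origin (TCP) lies midway between the tips of the shut fingers; the grasp point (between the pads) lies 19 mm behind it (manip.grip_depth is the distance from the TCP to the grasp point, in m); z points along the fingers, x is the direction in which the jaws open and shut, and the axes are right-handed (so a half turn about z gives the same grasp; the last joint's range is limited). The gripper opens to 92 mm and grips with 3 to 60 N. Pads are 19 mm wide; open, the fingers measure 130 mm over their backs; the gripper's body (75 mm by 190 mm) begins 47 mm behind the grasp point.
Start: joints at [-0.869, 0.501, -0.427, 1.55, 0.221, 1.138, -0.21], TCP at [0.276, 0.588, 0.227] pointing down, gripper open.
Joint ranges: [-2.88, 2.88], [-0.31, 2.03], [-1.54, 1.56], [0.2, 2.42], [-1.41, 4.55], [0.19, 2.02], [-2.57, 2.57]. Speed limits (rad/s): [2.57, 2.57, 3.14, 3.14, 3.14, 3.14, 3.14].

### API

Orientations are given as a unit quaternion [x, y, z, w].
In Python, from bench import manip, effector, viewer gives the robot as it stands. Calls block until the motion is done:
- manip.move_pose(position, orientation): joint-space move of the TCP to a pose.
- manip.servo_line(position, ori=None, vel=0.15): straight line of the TCP; ori=None keeps the orientation; vel is the mean speed in m/s.
- manip.movej(angles): joint-space move.
- effector.open_jaws() and effector.close(f_grip=None): open the fingers fully, or close them until they stop; f_grip is the grip in N (None keeps the last).
- manip.sleep(seconds).
- manip.solve_ik(position, orientation): joint angles nearest the present ones, or None.
- viewer.get_image(name): name is "scene" or "side" or "wrist"; returns the picture (384x512x3 uint8, red, green, blue); there is no depth.
- viewer.get_calibration(name): a dict with "vfov" (degrees; the focal length in pixels is half the picture's height over the tangent of half this angle, whatever the lens; pixels are square), "cx", "cy" (the principal point, pixels), "dist_coeffs" ([k1, k2, p1, p2, k3] as OpenCV has them; the pictures are not rectified), "eye" and "attitude" of the camera in the world. Camera axes: x right, y down, z forward; pixel columns grow to the right and rows downward; lengths in m; the calibration is good to about 2 mm. A picture is of the moment at which its call begins: read the wrist's pose just before it. get_calibration takes no time and is no camera call; for the wrist camera it gives the pose at the moment of the call.
A pose or a line that the arm cannot do raises manip.PlanningError and nothing moves.
- manip.hand_in(): hands the job in, once; it reports no verdict.
Readings, each from a call of its own:
- manip.current_clock(): time.
- manip.current_q(): joint angles.
- manip.current_joint_velocities(): joint speeds.
- manip.current_tau(): joint torques, N m.
- manip.current_tool_pos(): TCP position.
- manip.current_tcp_rot(): TCP orientation.
- manip.current_force(): force on the tool from outside, world axes, zero at the start.
- manip.current_wrist_torque(): the same for the moment, N m.
- manip.current_finger_gap(): finger opening in m.
Only numpy, scipy, OpenCV 4.12 (cv2) and the standard library are available. Lean on these libraries where they do the work, as an engineer would, in place of code of your own. Each camera call takes 0.05 s, during which the arm holds its last target.

## Working session

There is one attempt and no reset: what is moved stays moved. The work goes in short steps, each a Python script; the robot and the scene stay as the last script left them, time stands still between calls to the robot, and variables do not carry over. Pictures are saved under pics/ and viewed, and the job is handed in when it is done.

```bash
ls; mkdir -p pics; python3 - <<'E'
from bench import manip, effector, viewer
import cv2
for n in ["scene","side","wrist"]:
    im=viewer.get_image(n); cv2.imwrite(f"pics/a_{n}.png",im[:,:,::-1])
    print(n,viewer.get_calibration(n))
print(manip.current_clock(),manip.current_tool_pos(),manip.current_tcp_rot(),manip.current_finger_gap())
E
```

```text
pics
scene {'vfov': 47.37219009567118, 'cx': 248.47484439902317, 'cy': 198.90198870339944, 'dist_coeffs': array([-0.10320679,  0.        ,  0.        ,  0.        ,  0.        ]), 'eye': array([1.15690968, 0.85301306, 0.71927511]), 'attitude': array([ 0.2370808 ,  0.84504581, -0.45841643, -0.13980218])}
side {'vfov': 56.28773592538063, 'cx': 259.4080506369785, 'cy': 193.4523925920403, 'dist_coeffs': array([-0.04574053,  0.        ,  0.        ,  0.        ,  0.        ]), 'eye': array([ 0.43561945, -0.78342787,  0.48456279]), 'attitude': array([ 0.84920072, -0.10289322,  0.05323664, -0.51520577])}
wrist {'vfov': 60.10325287304755, 'cx': 256.82822286118216, 'cy': 196.59445172678184, 'dist_coeffs': array([-0.03666892,  0.        ,  0.        ,  0.        ,  0.        ]), 'eye': array([0.20598176, 0.62173755, 0.38381692]), 'attitude': array([0.83535384, 0.530139  , 0.07748289, 0.12301629])}
0.15 [0.2759371  0.58793446 0.22591208] [ 8.44035431e-01  5.36286891e-01 -6.51791964e-04  3.68934023e-04] 0.09187084058692627
```

View pics/a_scene.png

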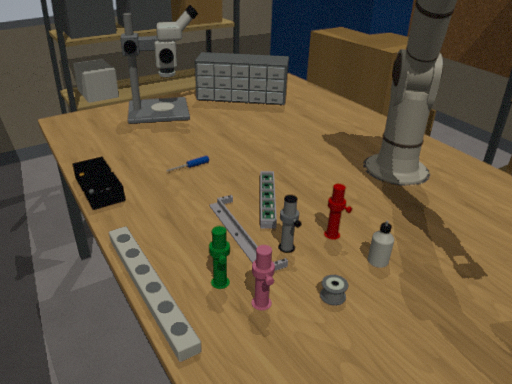

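View pics/a_side.png

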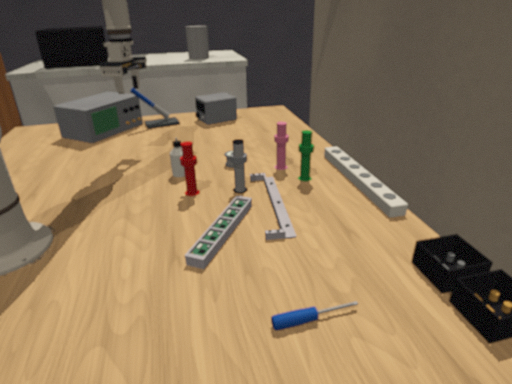

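View pics/a_wrist.png

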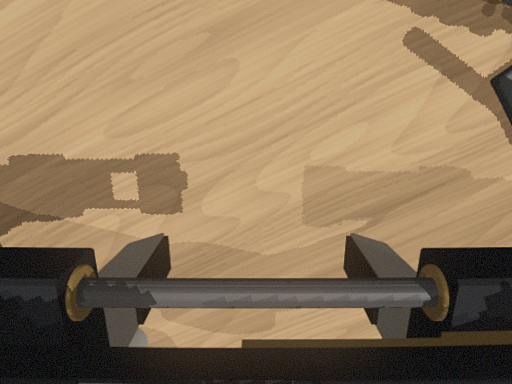

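Candidates:
- **Carrier:** the grey bar with green boards at scene (267,200). The white bar with holes at (150,290) is larger and has no boards, so it is a look-alike.
- **Column:** the grey one at scene (289,223). Red (338,210), green (220,258) and pink (263,278) are look-alikes.

I choose the grey column and the bar with green boards, and will check both in a close crop.

```bash
cat > h.py <<'E'
import numpy as np, cv2
from scipy.spatial.transform import Rotation as R
from bench import manip, effector, viewer
def KD(c):
    f=192/np.tan(np.radians(c['vfov'])/2)
    return np.array([[f,0,c['cx']],[0,f,c['cy']],[0,0,1.]]),np.array(c['dist_coeffs'])
def proj(c,P):
    K,D=KD(c); Rc=R.from_quat(c['attitude']).as_matrix().T
    P=np.atleast_2d(np.array(P,float))
    return cv2.projectPoints(P.reshape(-1,1,3),cv2.Rodrigues(Rc)[0],-Rc@c['eye'],K,D)[0].reshape(-1,2)
def unproj(c,uv,z=0.):
    K,D=KD(c); uv=np.atleast_2d(np.array(uv,float))
    n=cv2.undistortPoints(uv.reshape(-1,1,2),K,D).reshape(-1,2)
    d=np.c_[n,np.ones(len(n))]@R.from_quat(c['attitude']).as_matrix().T
    return c['eye']+d*((z-c['eye'][2])/d[:,2])[:,None]
def crop(im,x0,y0,x1,y1,s,fn):
    cv2.imwrite(fn,cv2.resize(im[y0:y1,x0:x1,::-1],None,fx=s,fy=s,interpolation=cv2.INTER_CUBIC))
E
python3 - <<'E'
from h import *
a=cv2.imread("pics/a_scene.png")[:,:,::-1]; crop(a,190,150,350,270,5,"pics/c_scene.png")
a=cv2.imread("pics/a_side.png")[:,:,::-1]; crop(a,170,130,330,270,4.2,"pics/c_side.png")
E
```

```text
(no output)
```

View pics/c_scene.png

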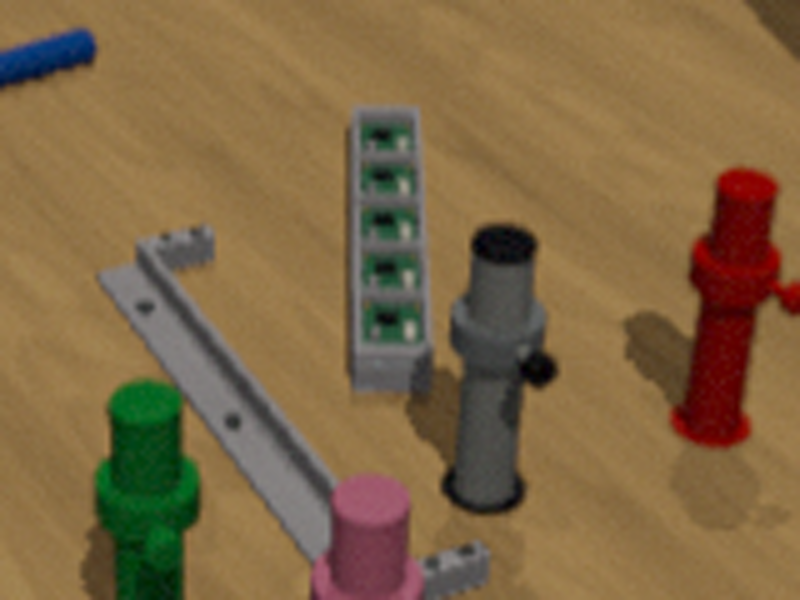

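View pics/c_side.png

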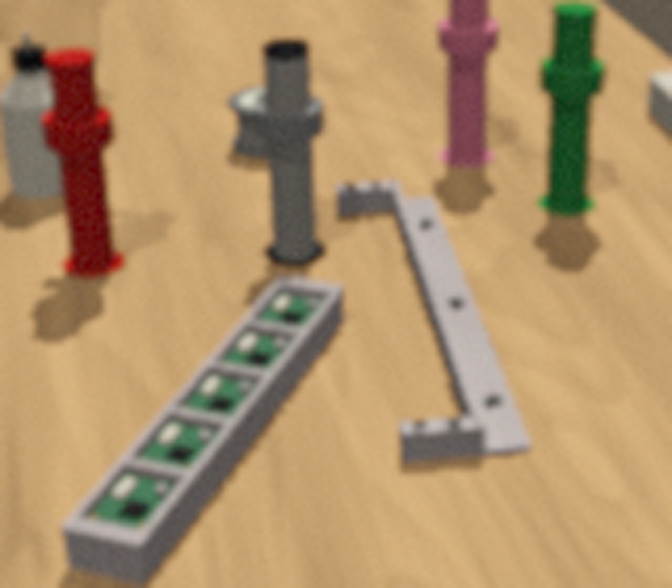

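The crop confirms both: the bar has five green boards, and the grey column has a black thumb screw and stands before the bay's left stop. Next I measure from the clicked points.

```bash
python3 - <<'E'
from h import *
np.set_printoptions(precision=4,suppress=True)
cs=viewer.get_calibration("scene"); cd=viewer.get_calibration("side")
S=lambda p:(np.array(p)+.5)/5-.5+[190,150]
D=lambda p:(np.array(p)+.5)/4.2-.5+[170,130]
print("carrier top S",unproj(cs,S([(352,107),(420,107),(353,352),(432,346)]),.026)[:,:2])
print("carrier top D",unproj(cd,D([(65,530),(135,545),(275,282),(343,290)]),.026)[:,:2])
print("column base S",unproj(cs,S([(484,490)]),.0)[:,:2],"D",unproj(cd,D([(296,250)]),0)[:,:2])
print("stops S right front, root ; left front",unproj(cs,S([(212,230),(140,243),(487,545)]),.02)[:,:2])
print("stops D right front out, right root, left front",unproj(cd,D([(402,428),(482,430),(338,190),(396,185),(527,448)]),.02)[:,:2])
print("bottle, reel base, driver", unproj(cs,[(380,262),(334,300),(188,164)],0)[:,:2])
print("red", unproj(cs,[(334,236)],0)[:,:2],"green",unproj(cs,[(220,285)],0)[:,:2],"pink",unproj(cs,[(262,305)],0)[:,:2])
E
```

```text
carrier top S [[ 0.4538 -0.1793]
 [ 0.4153 -0.1571]
 [ 0.6038  0.051 ]
 [ 0.5633  0.0682]]
carrier top D [[ 0.4158 -0.1615]
 [ 0.4486 -0.182 ]
 [ 0.5617  0.0697]
 [ 0.602   0.0478]]
column base S [[0.592  0.1591]] D [[0.5916 0.162 ]]
stops S right front, root ; left front [[ 0.603  -0.1037]
 [ 0.647  -0.1127]
 [ 0.6316  0.2137]]
stops D right front out, right root, left front [[ 0.602  -0.1065]
 [ 0.6442 -0.1195]
 [ 0.6332  0.2114]
 [ 0.6767  0.2087]
 [ 0.6627 -0.1424]]
bottle, reel base, driver [[ 0.422   0.3285]
 [ 0.6099  0.3672]
 [ 0.6161 -0.3847]]
red [[0.4512 0.1854]] green [[0.8071 0.192 ]] pink [[0.7577 0.2951]]
```

```bash
cat >> h.py <<'E'
def quat(ax):  # tool x axis heading angle (world), tool pointing down
    x=np.array([np.cos(ax),np.sin(ax),0]);z=np.array([0,0,-1.]);y=np.cross(z,x)
    return R.from_matrix(np.c_[x,y,z]).as_quat()
E
python3 - <<'E'
from h import *
np.set_printoptions(precision=4,suppress=True)
c=viewer.get_calibration("wrist"); T=R.from_quat(manip.current_tcp_rot()).as_matrix()
print(T.T@(c['eye']-manip.current_tool_pos())); print(T.T@R.from_quat(c['attitude']).as_matrix())
off=T.T@(c['eye']-manip.current_tool_pos()); A=T.T@R.from_quat(c['attitude']).as_matrix()
print(manip.current_q())
for ax in (-.574,-.574+np.pi):
  for p in [(.40,-.25,.3),(.42,-.2,.3),(.42,-.2,.01),(.5,-.08,.01),(.46,-.1,.3),(.55,-.1,.3)]:
    Tt=R.from_quat(quat(ax)).as_matrix(); cc=dict(c); cc['eye']=np.array(p)+Tt@off; cc['attitude']=R.from_matrix(Tt@A).as_quat()
    q=manip.solve_ik(p,quat(ax)); print(round(ax,2),p,None if q is None else np.round(q,2), proj(cc,[(.42,-.18,.026),(.582,.059,.026),(.592,.16,0),(.6,-.11,.02),(.632,.213,.02)]).round().tolist() if p[2]>.1 else '')
E
```

```text
[ 0.0006 -0.0777 -0.1579]
[[ 1.     -0.0013  0.0001]
 [ 0.0012  0.9577  0.2877]
 [-0.0005 -0.2877  0.9577]]
[-0.8688  0.5017 -0.4269  1.5512  0.2208  1.1383 -0.2103]
-0.57 (0.4, -0.25, 0.3) [ 0.01  0.07  0.52  1.92 -0.04  1.16 -0.03] [[239.0, 104.0], [242.0, -175.0], [199.0, -251.0], [335.0, -35.0], [200.0, -340.0]]
-0.57 (0.42, -0.2, 0.3) [-0.01  0.06  0.41  1.93 -0.03  1.16 -0.16] [[248.0, 146.0], [252.0, -118.0], [210.0, -196.0], [341.0, 15.0], [211.0, -284.0]]
-0.57 (0.42, -0.2, 0.01) [-0.15  0.6   0.66  2.17 -0.68  0.58  0.43] 
-0.57 (0.5, -0.08, 0.01) [ 0.01  0.55  0.12  2.06 -0.12  0.54 -0.36] 
-0.57 (0.46, -0.1, 0.3) [-0.04  0.07  0.21  1.91 -0.02  1.16 -0.4 ] [[263.0, 222.0], [270.0, -12.0], [230.0, -89.0], [352.0, 106.0], [232.0, -169.0]]
-0.57 (0.55, -0.1, 0.3) [-0.03  0.24  0.2   1.71 -0.05  1.19 -0.4 ] [[211.0, 254.0], [206.0, 34.0], [168.0, -42.0], [292.0, 144.0], [164.0, -116.0]]
2.57 (0.4, -0.25, 0.3) None [[272.0, 209.0], [266.0, 375.0], [291.0, 403.0], [197.0, 304.0], [288.0, 440.0]]
2.57 (0.42, -0.2, 0.3) None [[264.0, 171.0], [259.0, 349.0], [286.0, 380.0], [188.0, 274.0], [283.0, 418.0]]
2.57 (0.42, -0.2, 0.01) [-0.57  1.16  1.35  2.18 -1.34  1.16 -2.2 ] 
2.57 (0.5, -0.08, 0.01) [ 0.42  0.58 -0.38  2.04  0.38  0.58  2.34] 
2.57 (0.46, -0.1, 0.3) [ 1.28  0.26 -1.29  1.88  0.27  1.2   2.48] [[248.0, 88.0], [246.0, 291.0], [275.0, 330.0], [168.0, 206.0], [272.0, 371.0]]
2.57 (0.55, -0.1, 0.3) [ 1.06  0.54 -1.29  1.68  0.54  1.34  2.24] [[311.0, 46.0], [297.0, 262.0], [322.0, 305.0], [221.0, 172.0], [319.0, 347.0]]
```

```bash
python3 - <<'E'
from h import *
c=viewer.get_calibration("wrist")
off=np.array([.0006,-.0777,-.1579]); A=np.array([[1,-.0013,.0001],[.0012,.9577,.2877],[-.0005,-.2877,.9577]])
P=[(.415,-.16,.026),(.454,-.18,.026),(.605,.05,.026),(.56,.07,.026),(.592,.16,0),(.602,-.12,.02),(.632,.218,.02),(.67,.21,.02),(.65,-.13,.02)]
best=[]
for ax in np.arange(-2.,1.6,.2):
 for x in np.arange(.36,.8,.04):
  for y in np.arange(-.4,.4,.04):
   for z in (.26,.32,.38):
    p=(x,y,z);Tt=R.from_quat(quat(ax)).as_matrix(); cc=dict(c); cc['eye']=np.array(p)+Tt@off; cc['attitude']=R.from_matrix(Tt@A).as_quat()
    uv=proj(cc,P); m=min(uv[:,0].min(),511-uv[:,0].max(),uv[:,1].min(),235-uv[:,1].max())
    if m>8: best.append((z,-m,ax,x,y))
best.sort(); n=0
for z,m,ax,x,y in best:
    q=manip.solve_ik((x,y,z),quat(ax))
    if q is not None:
        print(z,-m,ax,x,y,np.round(q,2)); n+=1
        if n>10: break
print(len(best))
E
```

```text
0.26 27.263656008000567 1.1999999999999993 0.6399999999999999 -2.220446049250313e-16 [ 0.07  0.43 -0.16  1.55  0.07  1.17  1.1 ]
0.26 26.950767275719016 -2.0 0.5599999999999998 0.03999999999999976 [-0.35  0.28  0.28  1.76 -0.09  1.11 -2.04]
0.26 26.831004365775755 0.9999999999999991 0.6399999999999999 -0.0400000000000002 [ 0.07  0.42 -0.07  1.55  0.03  1.17  1.  ]
0.26 19.53189094965947 -2.0 0.5599999999999998 -2.220446049250313e-16 [-0.29  0.28  0.3   1.76 -0.09  1.11 -1.97]
0.26 18.990217813870316 -1.8 0.5199999999999999 -2.220446049250313e-16 [-0.29  0.2   0.27  1.86 -0.06  1.09 -1.79]
0.26 17.372236269342977 -2.0 0.5199999999999999 -0.0400000000000002 [-0.25  0.21  0.32  1.85 -0.07  1.09 -1.91]
0.26 17.224189579730904 1.3999999999999995 0.5999999999999999 -0.0400000000000002 [ 0.12  0.35 -0.13  1.65  0.05  1.14  1.38]
0.26 16.209878899372825 1.3999999999999995 0.5999999999999999 -2.220446049250313e-16 [ 0.09  0.35 -0.17  1.65  0.07  1.14  1.3 ]
0.26 15.875401996194967 -2.0 0.5999999999999999 0.07999999999999974 [-0.4   0.37  0.29  1.65 -0.11  1.14 -2.08]
0.26 14.9580505552928 1.1999999999999993 0.6399999999999999 0.03999999999999976 [ 0.05  0.43 -0.21  1.54  0.1   1.18  1.02]
0.26 14.61617847991917 -1.8 0.5199999999999999 0.03999999999999976 [-0.35  0.21  0.25  1.85 -0.06  1.09 -1.87]
263
```

```bash
python3 - <<'E'
from h import *
manip.move_pose((.64,-.04,.27),quat(1.0)); effector.close()
c=viewer.get_calibration("wrist"); im=viewer.get_image("wrist")
cv2.imwrite("pics/w1.png",im[:,:,::-1]); np.savez("w1.npz",eye=c['eye'],att=c['attitude'])
crop(im,0,0,512,384,1.5,"pics/w1b.png")
print(manip.current_clock(),manip.current_tool_pos(),manip.current_finger_gap())
E
```

```text
4.2167 [ 0.64000905 -0.04000977  0.27000916] 0.0003791790733801527
```

View pics/w1b.png

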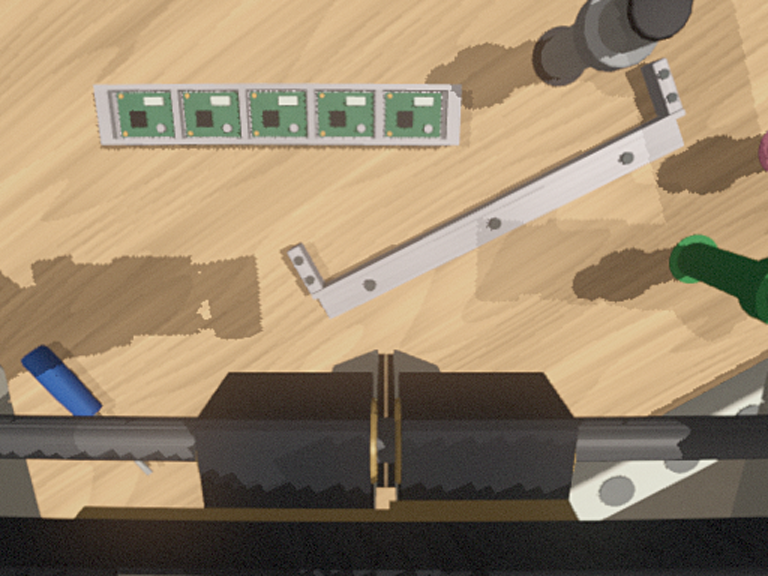

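The wrist view shows the carrier at (97..462, 86..144), the bay's right stop at (288,250) and its left stop at (660,62), and the column base near (555,55). I fit the poses to these and overlay the result.

```bash
cat >> h.py <<'E'
def P2(pose,pts):
    x,y,a=pose; pts=np.atleast_2d(np.array(pts,float)); c,s=np.cos(a),np.sin(a)
    return np.c_[x+c*pts[:,0]-s*pts[:,1], y+s*pts[:,0]+c*pts[:,1], pts[:,2]]
CT=[(-.022,-.14,.026),(.022,-.14,.026),(.022,.14,.026),(-.022,.14,.026)]
CB=[(a,b,0) for a,b,_ in CT]
BT=[(-.042,-.167,.02),(-.042,-.155,.02),(0,-.155,.02),(0,.155,.02),(-.042,.155,.02),(-.042,.167,.02)]
from scipy.optimize import least_squares
def fit(obs,x0):
    # obs: list of (cal, model pts, pix)
    f=lambda p:np.concatenate([(proj(c,P2(p,m))-np.array(u)).ravel() for c,m,u in obs])
    r=least_squares(f,x0,loss='soft_l1'); return r.x,f(r.x).reshape(-1,2)
def draw(im,c,pose,poly,col,s):
    uv=(proj(c,P2(pose,poly))+.5)*s-.5
    cv2.polylines(im,[np.round(uv*8).astype(np.int32)],True,col,1,cv2.LINE_AA,3)
E
cat > f1.py <<'E'
from h import *
np.set_printoptions(precision=4,suppress=True)
cw=dict(viewer.get_calibration("wrist")); d=np.load("w1.npz"); cw['eye']=d['eye'];cw['attitude']=d['att']
cs=viewer.get_calibration("scene"); cd=viewer.get_calibration("side")
W=lambda p:(np.array(p)+.5)/1.5-.5
S=lambda p:(np.array(p)+.5)/5-.5+[190,150]
D=lambda p:(np.array(p)+.5)/4.2-.5+[170,130]
car,r=fit([(cw,CT,W([(97,86),(103,144),(459,144),(462,86)]))],[.508,-.055,-.574]); print("car W",car,np.abs(r).max())
car2,r=fit([(cs,CT,S([(420,107),(352,107),(353,352),(432,346)])),(cd,CT,D([(65,530),(135,545),(343,290),(275,282)]))],car); print("car SD",car2,np.abs(r).max())
bay,r=fit([(cw,BT,W([(288,252),(301,245),(324,288),(662,115),(653,65),(667,60)]))],[.659,.049,-.1]); print("bay W",bay,r)
print(P2(bay,[(-.078,.104,0)]))
im=cv2.imread("pics/w1.png"); im=cv2.resize(im[:250],None,fx=1.56,fy=1.56,interpolation=cv2.INTER_CUBIC)
draw(im,cw,car,CT,(0,0,255),1.56); draw(im,cw,car,CB,(255,0,255),1.56); draw(im,cw,bay,BT,(0,0,255),1.56)
th=np.linspace(0,6.28,40); 
for z in (0,.150): draw(im,cw,bay,np.c_[-.078+.016*np.cos(th),.104+.016*np.sin(th),0*th+z],(0,255,255),1.56)
cv2.imwrite("pics/o1.png",im)
print("col unproj",unproj(cw,W([(556,55)]),0))
E
python3 f1.py
```

```text
car W [ 0.5111 -0.0534 -0.5777] 1.754600044552518
car SD [ 0.5078 -0.0554 -0.5764] 1.3086670631834352
bay W [ 0.6603  0.0495 -0.1007] [[-0.7806  0.0019]
 [-1.1436  0.369 ]
 [-0.1586  0.5294]
 [ 5.5705  0.9446]
 [ 0.0503 -0.1936]
 [ 0.4776 -1.7794]]
[[0.5932 0.1608 0.    ]]
col unproj [[0.5891 0.1546 0.    ]]
```

View pics/o1.png

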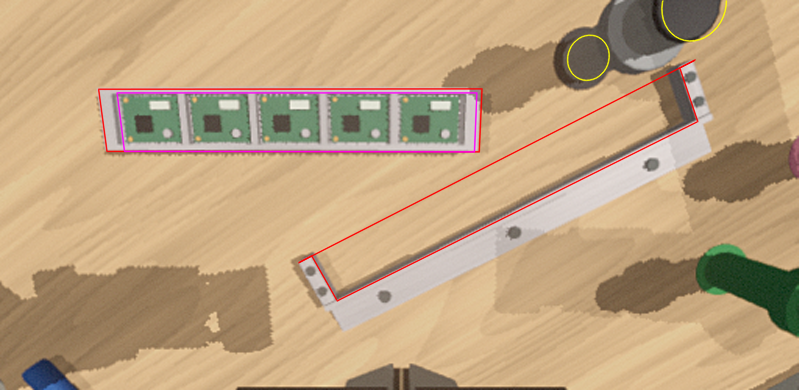

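```bash
cat >> h.py <<'E'
BAY=np.array([.6603,.0495,-.1007])
def inbay(p):  # world pose-> bay
    d=np.array(p[:2])-BAY[:2]; c,s=np.cos(BAY[2]),np.sin(BAY[2])
    return np.array([c*d[0]+s*d[1],-s*d[0]+c*d[1]]+([p[2]-BAY[2]] if len(p)>2 else []))
def report(car):
    b=inbay(car); loc=lambda q:(P2(b,[(q[0],q[1],0)])[0,:2]*1000).round(1)
    print("bay pose",b.round(4),"L",loc((0,.14)),"R",loc((0,-.14)),"LB",loc((.022,.14)),"LF",loc((-.022,.14)),"RB",loc((.022,-.14)))
    d=np.array([-.078,.104])-b[:2]; c,s=np.cos(b[2]),np.sin(b[2])
    print("column axis in carrier",np.array([c*d[0]+s*d[1],-s*d[0]+c*d[1]]).round(4))
E
python3 - <<'E'
from h import *
for car in ([.5105,-.054,-.577],[.5105+.115*.5455,-.054+.115*.838,-.577]): report(car)
ax=-.577
for y in (-.18,-.14-.0095,-.03): 
    p=P2([.5105,-.054,-.577],[(0,y,.01)])[0]; print(p,manip.solve_ik(p,quat(ax)))
E
```

```text
bay pose [-0.1386 -0.118  -0.4763] L [-74.4   6.4] R [-202.8 -242.5] LB [-54.9  -3.7] LF [-94.   16.5] RB [-183.3 -252.5]
column axis in carrier [-0.0479  0.2251]
bay pose [-0.0859 -0.0158 -0.4763] L [-21.7 108.6] R [-150.1 -140.3] LB [-2.2 98.5] LF [-41.3 118.7] RB [-130.5 -150.4]
column axis in carrier [-0.0479  0.1101]
[ 0.41230782 -0.20485853  0.01      ] [ 0.22702803  0.50640845  0.20756815  2.16778252 -0.21559875  0.4861645
  0.02341679]
[ 0.42894594 -0.17929639  0.01      ] [ 0.17084819  0.51065719  0.19806618  2.15699113 -0.20537213  0.49109983
 -0.05115084]
[ 0.49413464 -0.07914309  0.01      ] [-0.03905586  0.54908653  0.17466687  2.07241493 -0.17917062  0.53393512
 -0.3119936 ]
```

```bash
python3 - <<'E'
from h import *
np.set_printoptions(precision=4,suppress=True)
car=[.5105,-.054,-.577]; Q=quat(-.577)
a=P2(car,[(0,-.185,.13)])[0]; manip.move_pose(a,Q)
a[2]=.010; manip.servo_line(a,vel=.12)
f0=manip.current_force(); print(manip.current_clock(),manip.current_tool_pos(),f0)
for y in (-.160,-.155,-.150,-.145,-.12,-.09):
    manip.servo_line(P2(car,[(0,y,.010)])[0],vel=.05); print(y,manip.current_force()-f0)
print(manip.current_clock(),manip.current_tool_pos())
for n in ("scene","side"):
    im=viewer.get_image(n); cv2.imwrite(f"pics/b_{n}.png",im[:,:,::-1])
    crop(im,*((190,150,350,270) if n=="scene" else (170,130,330,270)),4.2,f"pics/bc_{n}.png")
E
```

```text
6.575 [ 0.4101 -0.2093  0.0105] [-0.1371 -0.0493 -0.2902]
-0.16 [-0.1861  0.0417  0.2042]
-0.155 [-0.7748 -0.2047  0.0655]
-0.15 [-0.3341  0.1419  0.1429]
-0.145 [-0.8435 -1.3369  0.5832]
-0.12 [ 0.7746  0.5118 -0.2905]
-0.09 [ 0.3198 -0.1864 -0.1265]
9.375 [ 0.4618 -0.1287  0.01  ]
```

View pics/bc_scene.png

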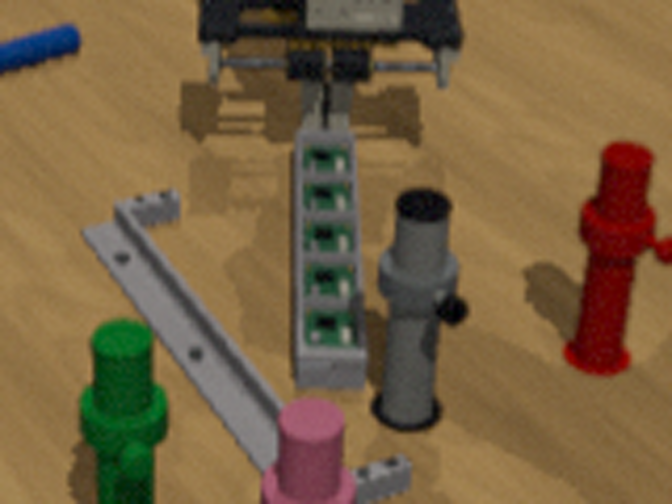

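View pics/bc_side.png

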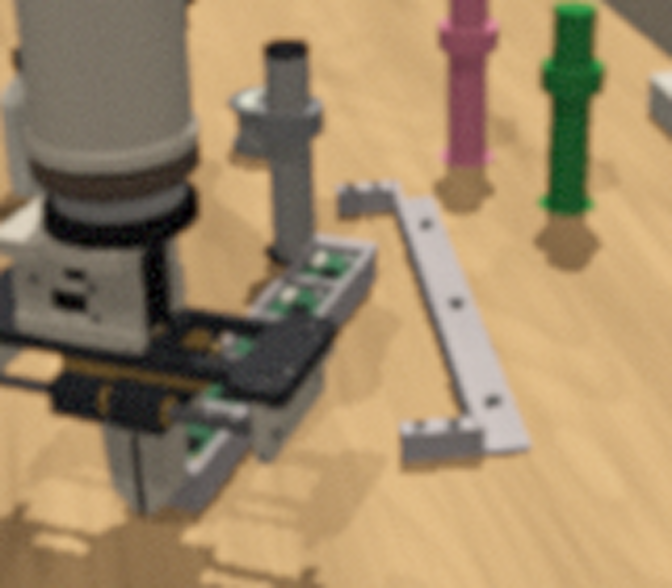

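The carrier slid straight along its axis. In the scene crop its left-end top corners are near (298,355) and (363,350), right of the column. I fit its pose.

```bash
python3 - <<'E'
from h import *
np.set_printoptions(precision=4,suppress=True)
cs=viewer.get_calibration("scene"); cd=viewer.get_calibration("side")
S=lambda p:(np.array(p)+.5)/4.2-.5+[190,150]; D=lambda p:(np.array(p)+.5)/4.2-.5+[170,130]
car,r=fit([(cs,CT,S([(352,130),(297,130),(297,361),(364,356)])),(cd,CT[2:],D([(376,247),(310,236)]))],[.54,0,-.577]); print(car,r)
report(car)
im=cv2.imread("pics/b_scene.png"); im=cv2.resize(im[130:270,170:350],None,fx=4.2,fy=4.2,interpolation=cv2.INTER_CUBIC)
def dr(pose,poly,col):
    uv=(proj(cs,P2(pose,poly))-[170,130]+.5)*4.2-.5; cv2.polylines(im,[uv.round().astype(np.int32)],True,col,1)
dr(car,CT,(0,0,255));dr(car,CB,(255,0,255));dr(BAY,BT,(0,255,255))
pred=P2([.4618,-.1287,-.577],[(0,.1495,0)])[0]; dr([pred[0],pred[1],-.577],CT,(255,0,0)); print(pred)
th=np.linspace(0,6.28,40); dr(BAY,np.c_[-.078+.016*np.cos(th),.104+.016*np.sin(th),0*th],(0,255,0))
cv2.imwrite("pics/o2.png",im)
E
```

```text
[ 0.5436 -0.0009 -0.5725] [[ 0.4054 -0.1778]
 [-0.484  -0.5185]
 [ 0.2336 -1.3645]
 [ 1.1438  0.2221]
 [ 0.3065 -0.5672]
 [ 1.6165 -0.0444]]
bay pose [-0.111  -0.0619 -0.4718] L [-47.4  62.8] R [-174.6 -186.6] LB [-27.8  52.8] LF [-67.   72.8] RB [-155.  -196.6]
column axis in carrier [-0.046   0.1628]
[ 0.5434 -0.0034  0.    ]
```

View pics/o2.png

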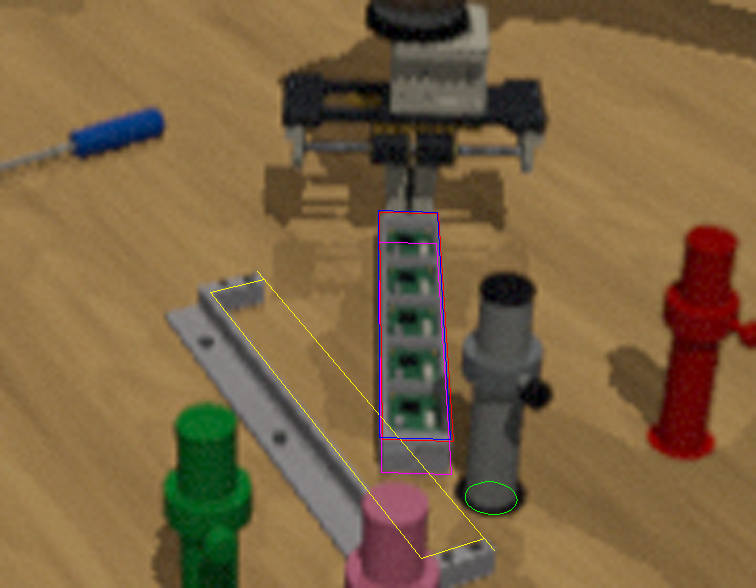

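```bash
cat >> h.py <<'E'
def path(car,S,dth,n):
    out=[];c=np.array(car,float)
    for i in range(n):
        c=c.copy(); c[2]+=dth/n/2; c[:2]+=S/n*np.array([-np.sin(c[2]),np.cos(c[2])]); c[2]+=dth/n/2; out.append(c)
    return out
E
python3 - <<'E'
from h import *
for S,d in ((.07,.1),(.07,.15),(.07,.2),(.08,.2)):
    print(S,d); report(path([.5435,-.002,-.574],S,d,7)[-1])
E
```

```text
0.07 0.1
bay pose [-0.0823  0.0008 -0.3733] L [-31.2 131.2] R [-133.3 -129.5] LB [-10.7 123.1] LF [-51.7 139.2] RB [-112.9 -137.6]
column axis in carrier [-0.0336  0.0976]
0.07 0.15
bay pose [-0.0839  0.0015 -0.3233] L [-39.4 134.2] R [-128.4 -131.3] LB [-18.6 127.2] LF [-60.3 141.2] RB [-107.5 -138.3]
column axis in carrier [-0.027   0.0991]
0.07 0.2
bay pose [-0.0855  0.0021 -0.2733] L [-47.8 136.9] R [-123.3 -132.7] LB [-26.6 131. ] LF [-68.9 142.8] RB [-102.1 -138.7]
column axis in carrier [-0.0202  0.1002]
0.08 0.2
bay pose [-0.0819  0.0114 -0.2733] L [-44.1 146.2] R [-119.7 -123.4] LB [-22.9 140.3] LF [-65.3 152.1] RB [ -98.5 -129.4]
column axis in carrier [-0.0212  0.0902]
```

```bash
python3 - <<'E'
from h import *
np.set_printoptions(precision=4,suppress=True)
p=path([.5435,-.002,-.574],.068,.06,5); report(p[-1]); f0=manip.current_force()
# tool offset in carrier frame fixed from now
for c in p:
    manip.servo_line(P2(c,[(0,-.1495,.010)])[0],ori=quat(c[2]),vel=.05); print(manip.current_force()-f0)
print(manip.current_clock(),manip.current_tool_pos())
for n in ("scene","side"):
    im=viewer.get_image(n); cv2.imwrite(f"pics/d_{n}.png",im[:,:,::-1])
    crop(im,*((190,150,350,270) if n=="scene" else (170,130,330,270)),4.2,f"pics/dc_{n}.png")
E
```

```text
bay pose [-0.0819 -0.0016 -0.4133] L [-25.6 126.6] R [-138.1 -129.8] LB [ -5.5 117.8] LF [-45.8 135.5] RB [-117.9 -138.6]
column axis in carrier [-0.0389  0.0982]
[-0.2964 -0.2105 -1.6224]
[ 1.2107  0.3165 -1.8153]
[ 0.6841  0.0524 -1.1434]
[ 0.1748 -0.1733 -1.5348]
[ 0.0546 -0.41   -1.8509]
11.6417 [ 0.5055 -0.0734  0.01  ]
```

View pics/dc_scene.png

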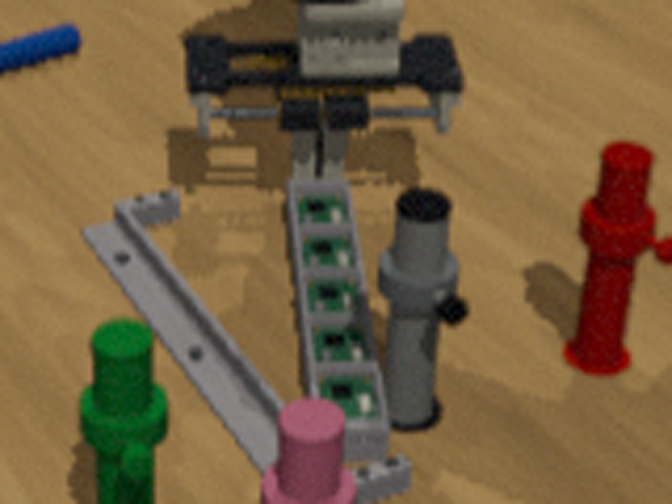

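View pics/dc_side.png

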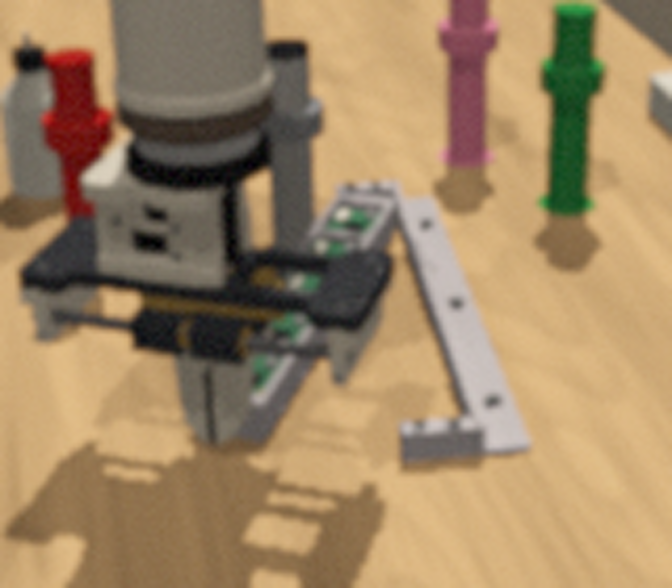

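```bash
cat > ov.py <<'E'
from h import *
def overlay(src,car,fn,name="scene",box=(170,130,350,270),s=4.2):
    cs=viewer.get_calibration(name)
    im=cv2.imread(src); x0,y0,x1,y1=box; im=cv2.resize(im[y0:y1,x0:x1],None,fx=s,fy=s,interpolation=cv2.INTER_CUBIC)
    def dr(pose,poly,col):
        uv=(proj(cs,P2(pose,poly))-[x0,y0]+.5)*s-.5; cv2.polylines(im,[uv.round().astype(np.int32)],True,col,1)
    dr(car,CT,(0,0,255));dr(car,CB,(255,0,255));dr(BAY,BT,(0,255,255))
    th=np.linspace(0,6.28,40); dr(BAY,np.c_[-.078+.016*np.cos(th),.104+.016*np.sin(th),0*th],(0,255,0))
    cv2.imwrite(fn,im)
E
python3 - <<'E'
from ov import *
np.set_printoptions(precision=4,suppress=True)
cs=viewer.get_calibration("scene"); cd=viewer.get_calibration("side")
S=lambda p:(np.array(p)+.5)/4.2-.5+[190,150]; D=lambda p:(np.array(p)+.5)/4.2-.5+[170,130]
car,r=fit([(cs,[CT[0],CT[1],CT[3]],S([(346,182),(289,182),(386,429)])),(cd,CT[2:],D([(400,194),(343,184)]))],[.5836,.0563,-.514]); print(car,r)
report(car)
overlay("pics/d_scene.png",car,"pics/o3.png")
pr=[.5836,.0563,-.514]; p=P2([.5055,-.0734,-.514],[(0,.1495,0)])[0]; print(p); report([p[0],p[1],-.514])
E
```

```text
[ 0.5835  0.0628 -0.519 ] [[ 0.4998 -0.1484]
 [-0.5575 -0.0873]
 [ 0.5189  1.0782]
 [ 0.3356  0.8894]
 [ 0.0455  1.745 ]]
bay pose [-0.0778  0.0055 -0.4183] L [-20.9 133.4] R [-134.6 -122.5] LB [ -0.8 124.5] LF [-41.  142.3] RB [-114.5 -131.4]
column axis in carrier [-0.0402  0.0899]
[0.579  0.0568 0.    ]
bay pose [-0.0816 -0.0009 -0.4133] L [-25.4 127.3] R [-137.8 -129.1] LB [ -5.2 118.4] LF [-45.5 136.1] RB [-117.7 -138. ]
column axis in carrier [-0.0388  0.0975]
```

View pics/o3.png

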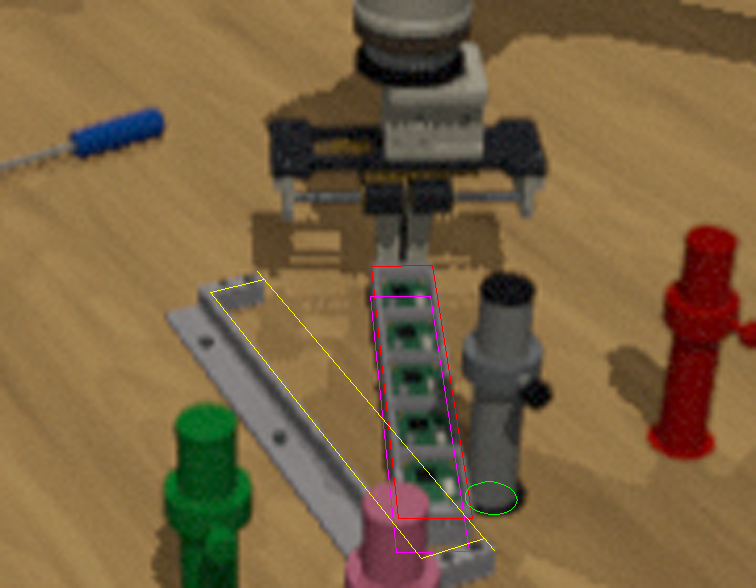

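```bash
cat >> h.py <<'E'
def piv(th,yc):
    C=np.array([-.078,.104])+.016*np.array([np.cos(th),np.sin(th)])
    c,s=np.cos(th),np.sin(th); l=(-.022,yc)
    return np.array([C[0]-(c*l[0]-s*l[1]),C[1]-(s*l[0]+c*l[1]),th])
def w(b,loc,z):  # bay pose + local -> world position
    p=P2(b,[(loc[0],loc[1],z)])[0]; return P2(BAY,[p])[0]
E
python3 - <<'E'
from h import *
np.set_printoptions(precision=4,suppress=True)
for th in (-.415,-.3,-.2,-.1,0): print(th,piv(th,.0975)); report([*w(piv(th,.0975),(0,0),0)[:2],th+BAY[2]])
q=manip.current_q()
for th in (-.415,-.2,0): print(manip.solve_ik(w(piv(th,.0975),(-.041,-.115),.01),quat(th+BAY[2])))
E
```

```text
-0.415 [-0.0825 -0.0005 -0.415 ]
bay pose [-0.0825 -0.0005 -0.415 ] L [-26.1 127.6] R [-139.  -128.7] LB [ -6.  118.7] LF [-46.2 136.4] RB [-118.9 -137.5]
column axis in carrier [-0.038   0.0975]
-0.3 [-0.0705 -0.0004 -0.3   ]
bay pose [-0.0705 -0.0004 -0.3   ] L [-29.1 133.4] R [-111.9 -134.1] LB [ -8.1 126.9] LF [-50.2 139.9] RB [ -90.9 -140.6]
column axis in carrier [-0.038   0.0975]
-0.2 [-0.0601  0.0009 -0.2   ]
bay pose [-0.0601  0.0009 -0.2   ] L [-32.3 138.1] R [ -87.9 -136.3] LB [-10.8 133.7] LF [-53.9 142.5] RB [ -66.4 -140.7]
column axis in carrier [-0.038   0.0975]
-0.1 [-0.0499  0.0032 -0.1   ]
bay pose [-0.0499  0.0032 -0.1   ] L [-35.9 142.5] R [ -63.9 -136.1] LB [-14.1 140.3] LF [-57.8 144.7] RB [ -42.  -138.3]
column axis in carrier [-0.038   0.0975]
0 [-0.04    0.0065  0.    ]
bay pose [-0.04    0.0065  0.    ] L [-40.  146.5] R [ -40.  -133.5] LB [-18.  146.5] LF [-62.  146.5] RB [ -18.  -133.5]
column axis in carrier [-0.038   0.0975]
[-0.1749  0.5349  0.1994  2.1068 -0.2054  0.5177 -0.3394]
[-0.0901  0.5801  0.1452  2.0027 -0.1478  0.5686 -0.1443]
[-0.0319  0.6277  0.0935  1.8967 -0.0943  0.6214  0.0199]
```

```bash
python3 - <<'E'
from h import *
np.set_printoptions(precision=4,suppress=True)
Y=.0975; Z=.010
b=piv(-.415,Y); Q=quat(-.415+BAY[2])
manip.servo_line(w(b,(0,-.165),Z),vel=.08)
manip.servo_line(w(b,(0,-.175),.09),vel=.15)
manip.servo_line(w(b,(-.075,-.125),.09),ori=Q,vel=.2)
manip.servo_line(w(b,(-.075,-.115),Z),vel=.12)
f0=manip.current_force(); print(manip.current_clock(),f0)
for x in (-.050,-.044,-.041): 
    manip.servo_line(w(b,(x,-.115),Z),vel=.05); print(x,manip.current_force()-f0)
for th in (-.35,-.28,-.2):
    manip.servo_line(w(piv(th,Y),(-.041,-.115),Z),ori=quat(th+BAY[2]),vel=.05); print(th,manip.current_force()-f0)
print(manip.current_clock(),manip.current_tool_pos())
for n in ("scene","side"):
    im=viewer.get_image(n); cv2.imwrite(f"pics/e_{n}.png",im[:,:,::-1])
    crop(im,*((190,150,350,270) if n=="scene" else (170,130,330,270)),4.2,f"pics/ec_{n}.png")
E
```

```text
14.1833 [-0.2327  0.1232 -0.4353]
-0.05 [ 0.3493 -0.134   0.1446]
-0.044 [0.6167 0.8497 0.2621]
-0.041 [ 0.3646 -0.8429  0.7807]
-0.35 [ 0.1033 -0.1269  0.1155]
-0.28 [ 1.0907 -0.1103 -0.309 ]
-0.2 [ 0.671  -0.1996  0.1007]
16.7167 [ 0.5276 -0.0412  0.01  ]
```

View pics/ec_scene.png

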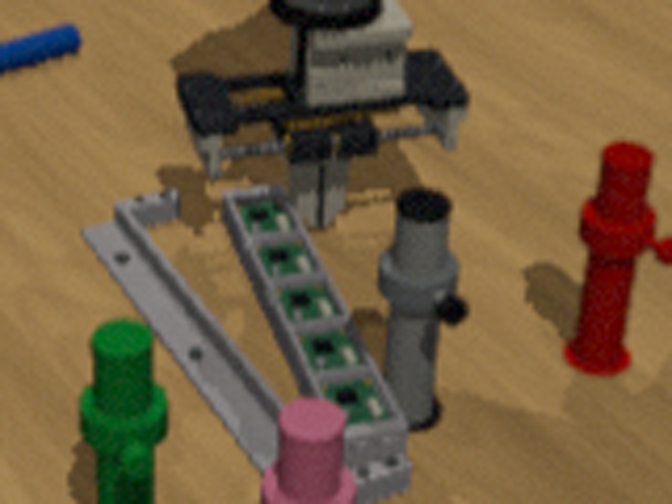

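View pics/ec_side.png

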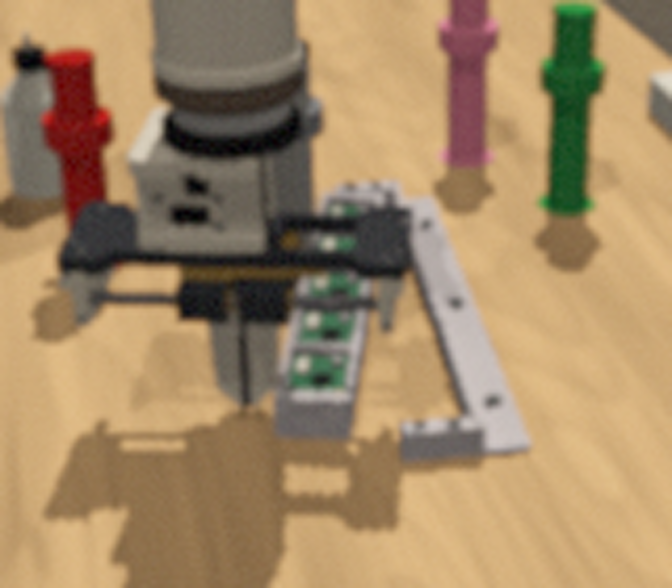

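```bash
python3 - <<'E'
from ov import *
np.set_printoptions(precision=4,suppress=True)
cs=viewer.get_calibration("scene"); cd=viewer.get_calibration("side")
S=lambda p:(np.array(p)+.5)/4.2-.5+[190,150]; D=lambda p:(np.array(p)+.5)/4.2-.5+[170,130]
x0=piv(-.2,.0975); p=w(x0,(0,0),0); x0=[p[0],p[1],-.2+BAY[2]]
car,r=fit([(cs,[CT[0],CT[1],CT[3]],S([(280,184),(222,194),(409,419)])),(cd,CT[:2]+CB[:2],D([(279,397),(351,403),(277,432),(347,438)]))],x0); print(car,r)
report(car)
overlay("pics/e_scene.png",car,"pics/o4.png")
overlay("pics/e_side.png",car,"pics/o4d.png","side",(190,130,330,270),4.2)
E
```

```text
[ 0.6003  0.0587 -0.3019] [[ 0.5602  0.0385]
 [ 0.0891 -0.5858]
 [ 0.1476  2.5658]
 [-0.9944  0.4196]
 [ 0.3532 -0.5423]
 [-0.0039  1.224 ]
 [ 1.5585  0.2892]]
bay pose [-0.0606  0.0031 -0.2012] L [-32.7 140.3] R [ -88.6 -134. ] LB [-11.1 135.9] LF [-54.2 144.7] RB [ -67.1 -138.4]
column axis in carrier [-0.0372  0.0954]
```

View pics/o4.png

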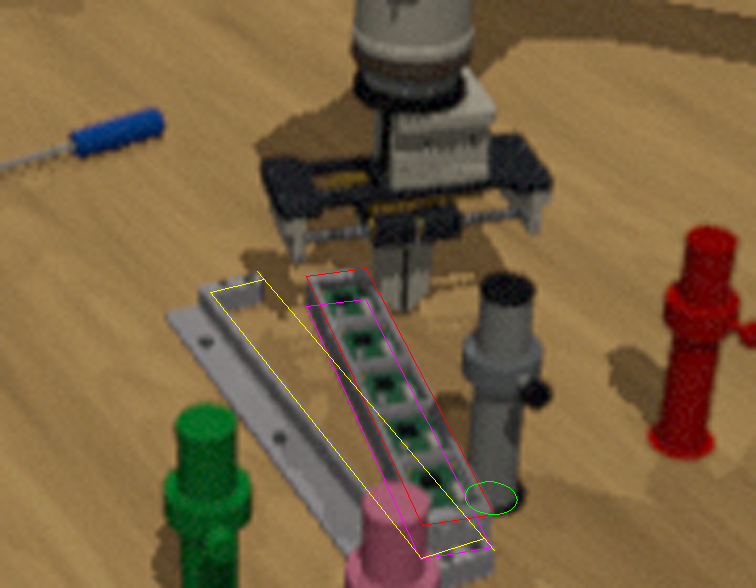

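View pics/o4d.png

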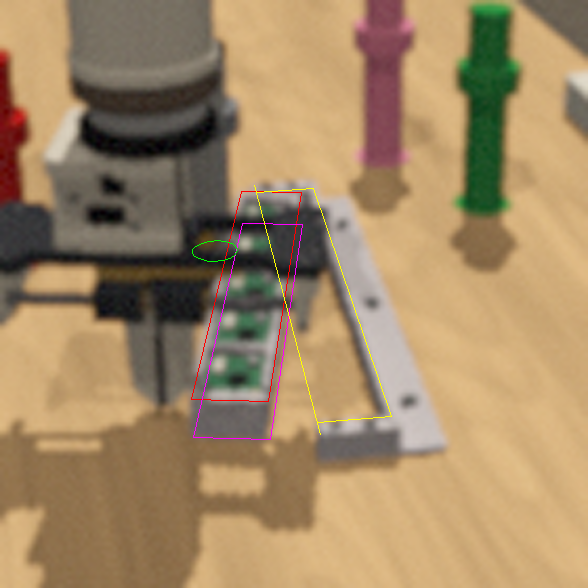

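```bash
python3 - <<'E'
from h import *
np.set_printoptions(precision=4,suppress=True)
Y=.0965; Z=.010; f0=manip.current_force()
for th in (-.13,-.06,0):
    manip.servo_line(w(piv(th,Y),(-.041,-.115),Z),ori=quat(th+BAY[2]),vel=.05); print(th,manip.current_force()-f0)
p=piv(0,Y); print(p)
for x in (-.036,-.032,-.029,-.027,-.025):
    manip.servo_line(w([x,p[1],0],(-.041,-.115),Z),vel=.03); f=manip.current_force()-f0; print(x,f)
    if np.linalg.norm(f)>12: break
print(manip.current_clock(),manip.current_tool_pos())
for n in ("scene","side"):
    im=viewer.get_image(n); cv2.imwrite(f"pics/f_{n}.png",im[:,:,::-1])
    crop(im,*((190,150,350,270) if n=="scene" else (170,130,330,270)),4.2,f"pics/fc_{n}.png")
E
```

```text
-0.13 [-0.4955 -0.3291  0.5438]
-0.06 [ 0.2717 -0.4642  0.8351]
0 [-0.1145 -0.2267  1.9627]
[-0.04    0.0075  0.    ]
-0.036 [-0.9444 -0.5085  0.5569]
-0.032 [ 0.0186 -0.1133 -0.7107]
-0.029 [-0.8027 -1.4643 -0.6312]
-0.027 [-1.6844 -0.7669 -0.2489]
-0.025 [-1.7015 -0.9852 -0.5273]
19.4333 [ 0.5841 -0.0508  0.01  ]
```

View pics/fc_scene.png

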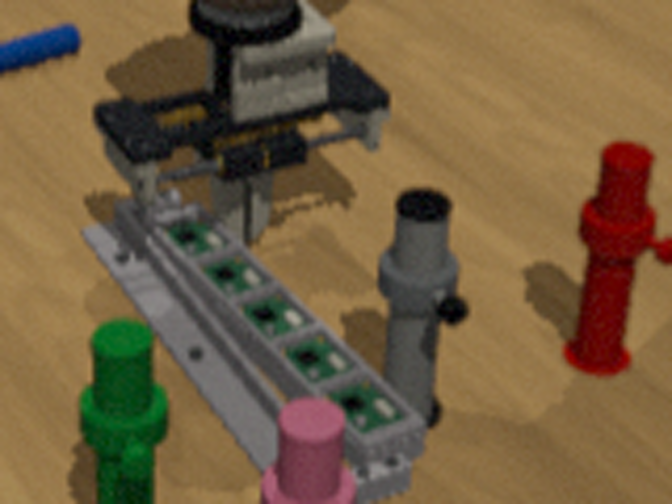

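View pics/fc_side.png

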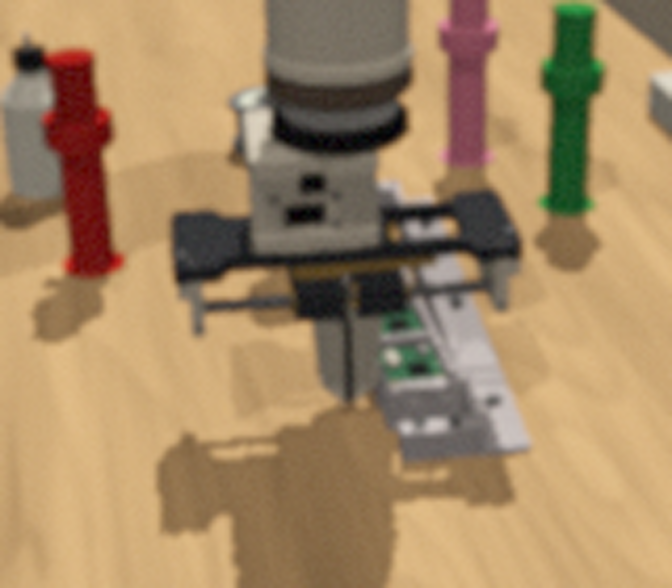

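The right end is in, at the right stop near (180,205) in the scene crop. The left end still leans toward the column at (420,430). Next is a gentle push at mid-length to square it to the fence.

```bash
python3 - <<'E'
from h import *
np.set_printoptions(precision=4,suppress=True)
Z=.010; B=[0,0,0]; Q=quat(BAY[2])
manip.servo_line(w(B,(-.095,-.105),Z),vel=.08)
manip.servo_line(w(B,(-.105,-.02),Z),ori=Q,vel=.12)
f0=manip.current_force(); print(manip.current_clock())
for x in (-.085,-.078,-.074,-.071,-.069,-.067,-.065,-.064,-.063,-.062,-.061):
    manip.servo_line(w(B,(x,-.02),Z),vel=.03); f=manip.current_force()-f0; print(x,f,inbay(manip.current_tool_pos()[:2]))
    if np.linalg.norm(f)>12: break
print(manip.current_clock())
for n in ("scene","side"):
    im=viewer.get_image(n); cv2.imwrite(f"pics/g_{n}.png",im[:,:,::-1])
    crop(im,*((190,150,350,270) if n=="scene" else (170,130,330,270)),4.2,f"pics/gc_{n}.png")
E
```

```text
20.9167
-0.085 [-0.3271  0.2914 -0.3927] [-0.0853 -0.02  ]
-0.078 [-0.5852  1.6298  0.3424] [-0.0777 -0.02  ]
-0.074 [-0.2357  0.4736  0.5623] [-0.0737 -0.02  ]
-0.071 [-1.7564  0.6642  0.4131] [-0.0714 -0.0201]
-0.069 [-4.8569  1.2712  2.7122] [-0.0706 -0.0199]
-0.067 [-6.0371  2.0225  3.477 ] [-0.069  -0.0194]
-0.065 [-5.4764  3.6643  2.493 ] [-0.0669 -0.019 ]
-0.064 [-5.6938  3.243   2.7714] [-0.0663 -0.0189]
-0.063 [-5.9375  4.2694  3.7413] [-0.0653 -0.0187]
-0.062 [-6.6007  3.2647  3.2279] [-0.0643 -0.0186]
-0.061 [-6.7054  4.4714  4.5719] [-0.0634 -0.0185]
24.4
```

View pics/gc_scene.png

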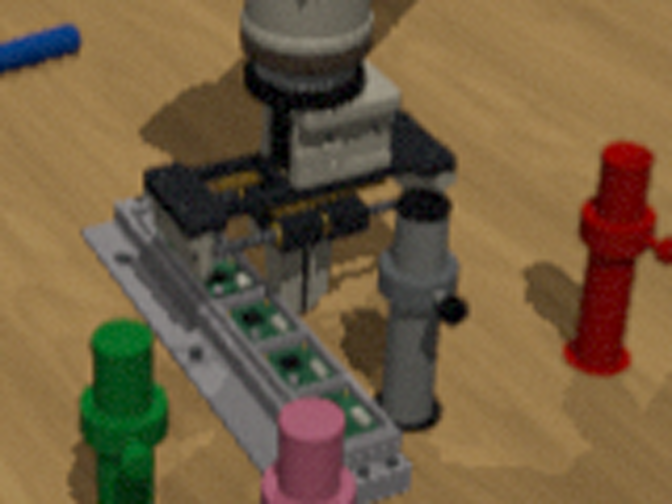

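```bash
python3 - <<'E'
from h import *
np.set_printoptions(precision=4,suppress=True)
Z=.010; B=[0,0,0]
for x in (-.060,-.059,-.058):
    manip.servo_line(w(B,(x,-.02),Z),vel=.03); f=manip.current_force(); print(x,f,inbay(manip.current_tool_pos()[:2]))
    if np.linalg.norm(f)>14: break
manip.servo_line(w(B,(-.10,-.02),Z),vel=.08); print(manip.current_clock())
for n in ("scene","side"):
    im=viewer.get_image(n); cv2.imwrite(f"pics/h_{n}.png",im[:,:,::-1])
manip.servo_line(w(B,(-.13,-.06),.15),vel=.2)
c=viewer.get_calibration("wrist")
off=np.array([.0006,-.0777,-.1579]); A=np.array([[1,-.0013,.0001],[.0012,.9577,.2877],[-.0005,-.2877,.9577]])
manip.move_pose((.64,-.04,.27),quat(1.0))
c=viewer.get_calibration("wrist"); im=viewer.get_image("wrist")
cv2.imwrite("pics/w2.png",im[:,:,::-1]); np.savez("w2.npz",eye=c['eye'],att=c['attitude'])
crop(im,150,0,512,240,2.1,"pics/w2b.png"); print(manip.current_clock())
E
```

```text
-0.06 [-7.9003  3.7463  3.8612] [-0.0626 -0.0184]
-0.059 [-10.1499   2.6937   8.5613] [-0.0626 -0.0184]
-0.058 [-10.6495   2.8288   9.4241] [-0.0622 -0.0183]
25.925
28.0
```

View pics/w2b.png

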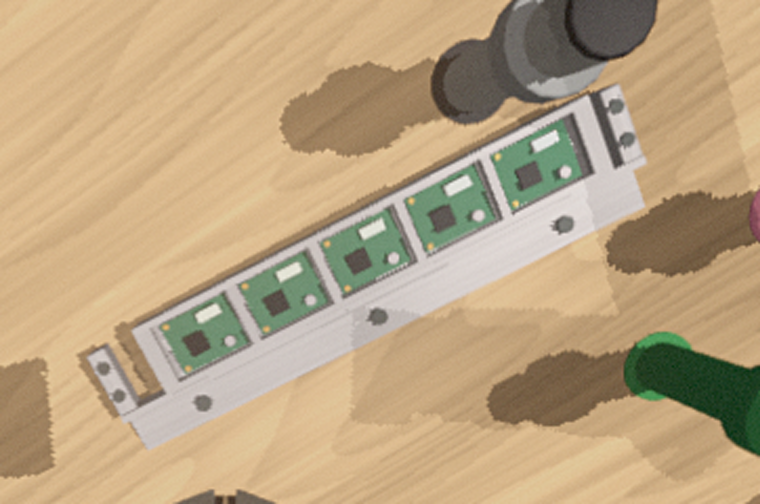

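The carrier now lies along the fence. Its top corners are near (131,331), (158,385), (594,176) and (572,110) in this crop, and there is a gap at both stops. I measure it before handing in.

```bash
cat > f2.py <<'E'
from h import *
np.set_printoptions(precision=4,suppress=True)
cw=dict(viewer.get_calibration("wrist")); d=np.load("w2.npz"); cw['eye']=d['eye'];cw['attitude']=d['att']
im0=cv2.imread("pics/w2.png")
x0=[*w([-.022,.005,0],(0,0),0)[:2],BAY[2]]
print(proj(cw,P2(x0,CT)), proj(cw,P2(BAY,BT)))
def ov(car,fn,box,s):
    a,b,c_,d_=box; im=cv2.resize(im0[b:d_,a:c_],None,fx=s,fy=s,interpolation=cv2.INTER_CUBIC)
    for pose,poly,col in ((car,CT,(0,0,255)),(BAY,BT,(0,255,255))):
        uv=(proj(cw,P2(pose,poly))-[a,b]+.5)*s-.5; cv2.polylines(im,[uv.round().astype(np.int32)],True,col,1)
    cv2.imwrite(fn,im)
ov(x0,"pics/o5L.png",(380,20,480,110),7); ov(x0,"pics/o5R.png",(180,130,280,220),7)
E
python3 f2.py
```

```text
[[212.0322 157.4168]
 [229.2105 188.4989]
 [442.3132  82.5314]
 [429.8227  45.9349]] [[191.0987 169.584 ]
 [199.4229 165.2717]
 [215.7981 194.155 ]
 [447.5617  78.8028]
 [435.9446  44.2723]
 [445.7342  39.3327]]
```

View pics/o5L.png

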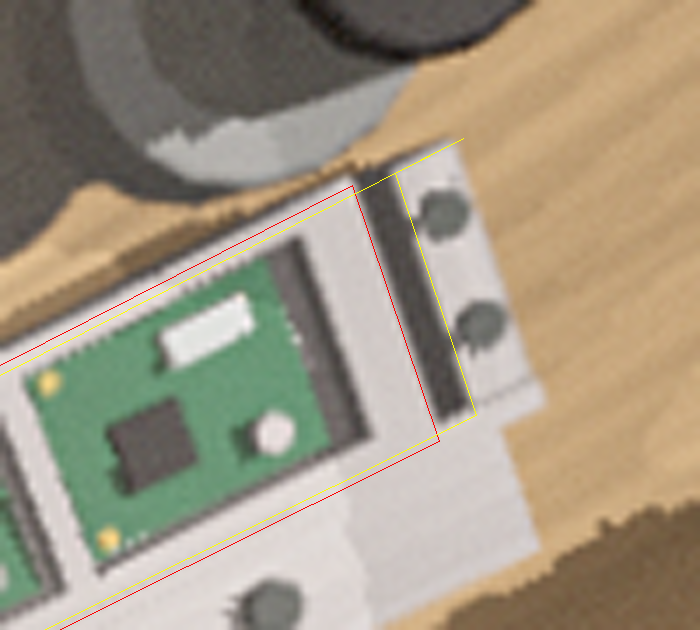

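View pics/o5R.png

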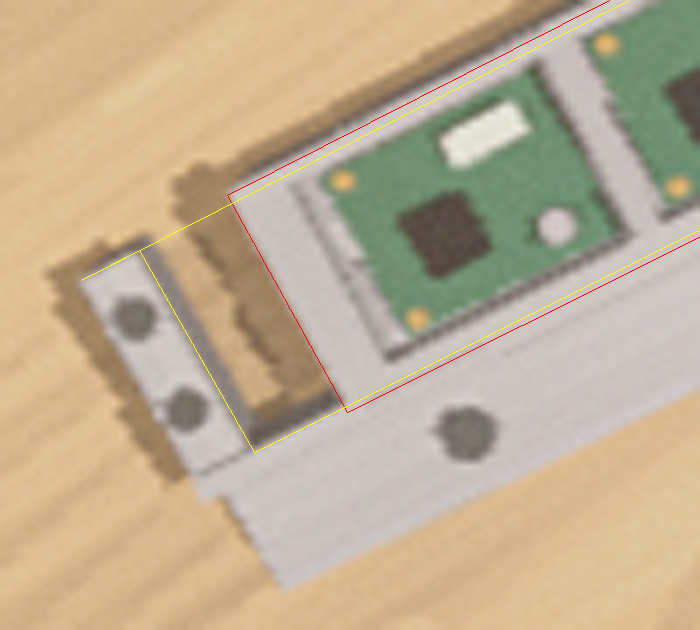

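```bash
python3 - <<'E'
from ov import *
im=viewer.get_image("scene"); cv2.imwrite("pics/z_scene.png",im[:,:,::-1])
car=[*w([-.022,.005,0],(0,0),0)[:2],BAY[2]]
overlay("pics/z_scene.png",car,"pics/o6.png","scene",(170,130,410,310),3.3)
a=cv2.imread("pics/a_scene.png").astype(int)
for n,(x,y) in dict(bottle=(380,245),reel=(334,289),driver=(190,163)).items():
    d=np.abs(a-im[:,:,::-1].astype(int))[y-22:y+22,x-22:x+22]; print(n,d.mean(),np.percentile(d,99))
print(manip.current_clock())
E
```

```text
bottle 7.8972107438016526 23.0
reel 5.070247933884297 19.0
driver 9.154269972451791 59.0
28.05
```

View pics/o6.png

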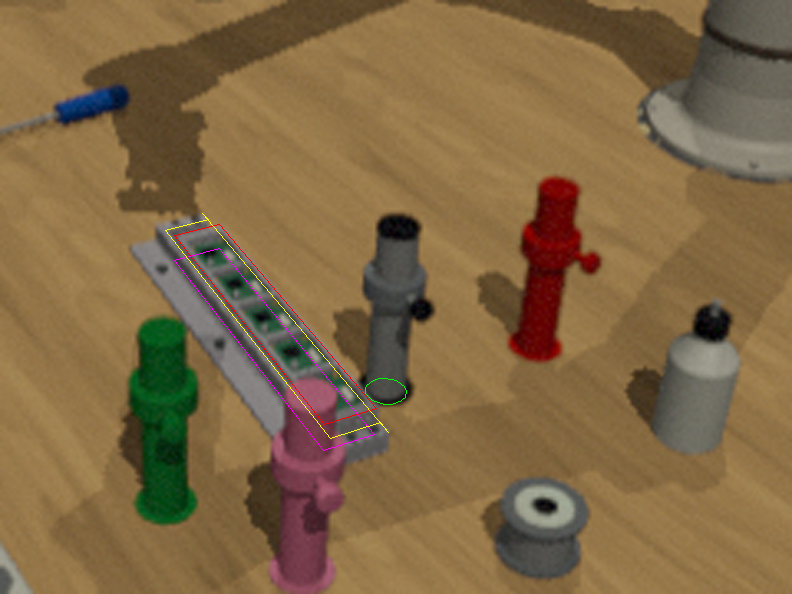

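```bash
python3 - <<'E'
from bench import manip
manip.hand_in(); print(manip.current_clock())
E
```

```text
the job is handed in; nothing more can be done
the job is handed in; nothing more can be done
```

The carrier is put away flat along the bay's back fence, between the two end stops, and I handed the job in at about 28 s of the 54 s allowed. No verdict is reported.

**What I did:** I kept the fingers shut and pushed along the bench only.
1. I pushed the right end face lengthwise until the left end was in behind the grey column. The left end was then at about x -25 mm, y +127 mm in the bay frame, with the right end still at x about -138 mm.
2. I pushed the front side near the right end to swing that end in.
3. I pushed gently near mid-length until the carrier was square to the fence.

**Last checks:**
- **Position:** the last wrist picture puts the carrier's centre at about y +5 mm along the bay (18 mm allowed). The right end is at the fence and the left end is within about 1.5 mm of it (7 mm allowed). The bay's own pose is only good to about 2 mm.
- **Force:** the wrist force peaked at about 14 N, at the end of the mid-length push. The finger position then also matched a carrier touching the fence.
- **Bystanders:** the bottle, reel and screwdriver look unmoved in the scene picture. The picture difference was largest at the screwdriver, which I put down to the arm's shadow.
- **Disagreement:** after the first push, the fixed-camera fit and the finger position differed by about 6 mm along the carrier. I used the finger position, because the fit's outline ran past the carrier's left end in the picture.

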